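# Load the slide tray into the slide scanner and start the scan

### The arm

A 6-joint arm with a two-finger parallel gripper is mounted at the origin on the work surface. World frame = base frame: x ahead of the robot, y to its left, z up, the work surface at z = 0. Lengths are in m, angles in rad, forces in N, time in s.
With the tool pointing down it reaches from about 0.3 to 0.775 m from the base axis. Payload 14.6 kg.
Tool frame: the origin (TCP) lies at the very end of the fingers, on their centre line; the grasp point (between the pads) lies 19 mm behind it; z points along the fingers, y is the line along which they close (so a half turn about z gives the same grasp; the last joint's range is limited). The gripper opens to 94 mm and grips with 3 to 60 N. Pads are 16 mm wide; open, the fingers measure 119 mm over their backs; the gripper's body (75 mm by 177 mm) begins 78 mm behind the grasp point.
Start: joints at [-1.17, 0.3, 1.521, -0, 1.321, -0.067], TCP at [0.248, -0.491, 0.205] pointing down, gripper open.
Joint ranges: [-3.03, 3.03], [-0.79, 2.21], [0.23, 2.52], [-1.04, 4.18], [0, 3.07], [-2.55, 2.55]. Speed limits (rad/s): [2.22, 2.22, 2.57, 3.14, 3.14, 3.14].

### API

Orientations are given as [roll, pitch, yaw] about the fixed x, y, z axes, in that order (R = Rz(yaw) Ry(pitch) Rx(roll)).
In Python, from station import ctrl gives the robot as it stands.
- The arm moves only by the tool move_arm, never from a script. Its argument "increments" is a list of rows, each a list of 7 numbers: the opening, from 0 (shut) to 1 (fully open), then the shift along the tool's x, y, z in units of 50 mm (1.0 is 50 mm), then the turn, a rotation vector about the tool's x, y, z in rad. In form: [[claw, tx, ty, tz, rx, ry, rz], ...]. A call has 1 to 20 rows; each row shifts and turns the commanded pose from where the row before left it, along the tool's axes as they then stand; what a row does not reach is not made up. A row lasts 1/10 s, in which the tool goes at most 50 mm and 8.59 degrees, less where a joint would pass 70% of its speed; a pose out of reach is approached as far as the arm can. A call is refused whole if a number of a shift passes 1 or a number of a turn 0.15, either way. A call with a gripper value outside its range is refused whole. The fingers move at their own pace and stop on an object; "force" is the grip in N (left out, the last holds). Time passes only in rows, so rows that do not move let the fingers close. It gives the time, the measured TCP pose, the force, the opening and the grip force at its end, in the units of the state.
- ctrl.get_obs(): the state, without advancing time (a new reading comes with each control period).
- ctrl.camera(name): name is "scene" or "top" or "wrist"; returns a dict with "color" (384x512x3 uint8, blue, green, red), "K" (3x3 intrinsics, pixels), "pose" (4x4, takes a point from camera to world coordinates); the wrist camera has in their place "tool_from_camera" (4x4, takes a point from camera to tool coordinates, whose origin is the TCP and whose axes are the flange's). Camera axes: x right, y down, z forward; pixel columns grow to the right and rows downward; lengths in m; the calibration is good to about 2 mm. A picture is of the moment at which its call begins: read the wrist's pose just before it. There is no depth.
- ctrl.hand_in(): hands the job in; it is judged then, once.
Trained networks look in a picture, given as the dict that the camera call returned (one of the last four; its "shot" number tells which), for a name from the list of things; names that differ only in an ending like _2 or _b are one class to them, and where a whole thing is asked for, a point or a joint stands for the part that bears it (a point fixed in the world has none). Each returns a list of dicts, best first, with "conf" (0 to 1); they miss things now and then, are a little off and sometimes report something else, mostly with a low value. They report only what shows in the picture. A call takes as long as a camera call. They do not tell look-alikes from the thing itself.
- ctrl.cut_out(name, picture): "mask" (384x512 bool, what is visible of it) and "centre" ([row, column] in pixels, amid what is visible of it).
The state is a dict: "time_s": time; "qpos": joint angles; "joint_vel": joint speeds; "tau": joint torques, N m; "ee_pos": TCP position; "eef_rot": TCP orientation; "force": force on the tool from outside, world axes, zero at the start; "moment": the same for the moment, N m; "grip_width": finger opening in m; "grip_force": force on a finger pad.
Only numpy, scipy, OpenCV 4.12 (cv2) and the standard library are available. Lean on these libraries where they do the work, as an engineer would, in place of code of your own. Each camera call takes 0.05 s, during which the arm holds its last target. There are 200 camera calls.

### The job

Load the slide scanner: with a fingertip against the rear end of the aluminium slide tray, push it slowly and gently along its rails towards the scanner's mouth until you feel it drop into its locating notches and lie flush between the blue guides, stopping there without ramming it and never lifting it off the rails. Then press the green start button fully down and let it go, and leave the bottle, the slide box and the dish where they stand.

Things in the scene. Friction and masses are not known exactly. Their poses are not given: they have to be found in the camera images.
- scanner: Benchtop slide scanner, fixed. Origin on the bench under the centre of the tray's home position; x is the loading direction (towards the mouth), z up. White housing 300 deep x 320 wide x 203 mm high, front face at x = +75 mm; before it, from x = -235 to +75 mm, a grey loading deck 124 mm wide, top at z = 45 mm.
- rails_start (a point): Middle of the deck's open front end, level with the rail tops (x = -235, z = 60 mm in the scanner's frame). Two steel rails run from here into the mouth, each 22 to 46 mm off the middle line, between blue side guides (inner faces 47.5, outer 57.5 mm off it, tops at z = 72 mm). The rails have notches 14 mm long and 7 mm deep for the tray's lugs.
- tray: Loose slide tray, aluminium plate 190 (x) x 92 (y) x 12 mm (z), six glass slides fixed in it, about 0.35 kg. Origin at the centre of the plate's underside, x towards its nose and the mouth. Four lugs under it, 6 mm deep, ride on the rails: it slides level, underside 66 mm above the bench, starting 50 to 110 mm short of home. Friction 1 to 3 N.
- tray_rear (a point): Middle of the tray's rear end face, 92 wide x 12 mm high, the face to push on; 6 mm above the plate's underside, 95 mm behind the tray's origin.
- tray_nose (a point): Middle of the tray's front end face, 95 mm ahead of its origin. At home (tray origin within 3 mm of the scanner's origin in x) the lugs drop into the notches together: the plate sinks 6 mm onto the rails (underside 60 mm above the bench, top flush with the blue guides) and stops hard. Over 60 N of push counts as ramming; so does arriving fast.
- start_button_top (a point): Centre of the top of the green round start button, 30 mm across, in a dark ring 46 mm across, on the ledge beside the deck (top of the ledge at z = 45 mm), at x = -35 mm, y = -112 mm in the scanner's frame. It stands 67 mm above the bench when up and is pressed straight down.
- start_button (a joint): How far the start button is pressed down, m: 0 up, 0.006 fully down (about 5 N); it springs back.
- oil_bottle: Amber dropper bottle, 30 mm across, 72 mm high, loose on the bench; origin at the centre of its foot. Leave alone.
- slide_box: Closed blue slide box 100 x 86 x 34 mm, loose on the bench; origin at the centre of its underside. Leave alone.
- petri_dish: Clear petri dish, 91 mm across, 16 mm high, loose on the bench; origin at the centre of its underside. Leave alone.
Not all that is in view belongs to the job. There is more than one size of the tray; the job needs the smallest.

How it is judged:
By the outcome, as a careful person would: the job done as asked, in the order asked, and still so for the second after the job is handed in, with the robot touching nothing.
It also fails if it takes over 40 s, if anything falls off the work surface, if the arm or the gripper's body presses on something with over 40 N, if the wrist force passes 120 N, or if a joint passes its speed limit or range.

## Working session

There is one attempt and no reset: what is moved stays moved. The work goes in short steps, Python scripts to look and compute and a tool call to move; the robot and the scene stay as the last step left them, time stands still between calls to the robot, and variables do not carry over. Pictures are saved under pics/ and viewed, at most 10 in all, crops included, and the job is handed in when it is done.

Besides the shell and the picture viewer there is one more tool, called after ">>>" as name([rows], argument=value, ...), one row to a line, values as JSON. move_arm: Moves the arm, as the interface text tells. Its arguments: {"type":"object","properties":{"increments":{"type":"array","items":{"type":"array","items":{"type":"number"}}},"force":{"type":"number"}},"required":["increments"]}

```bash
mkdir -p pics; ls; python3 - <<'E'
from station import ctrl
import cv2
o=ctrl.get_obs(); print(o['time_s'],o['ee_pos'],o['eef_rot'])
for n in ['top','scene']:
    p=ctrl.camera(n); cv2.imwrite(f'pics/{n}0.png',p['color'])
    print(n,p['K'].tolist(),p['pose'].round(4).tolist())
    for t in ['tray','scanner','start_button','oil_bottle','slide_box','petri_dish','tray_rear','tray_nose','start_button_top']:
        for d in ctrl.cut_out(t,p): print(t,round(d['conf'],2),d['centre'],d['mask'].sum())
E
```

```text
pics
0.0 [ 0.24790376 -0.49066041  0.20487547] [-3.14042644e+00 -7.48432695e-05  4.67766744e-01]
top [[369.72631958346756, 0.0, 255.54550792673015], [0.0, 369.72631958346756, 187.01451919553446], [0.0, 0.0, 1.0]] [[0.0216, -0.996, 0.0872, 0.3595], [-0.9993, -0.0242, -0.0288, -0.0541], [0.0308, -0.0866, -0.9958, 1.3074], [0.0, 0.0, 0.0, 1.0]]
tray 0.88 [171.5, 239.5] 1621
tray 0.67 [139.7, 349.8] 2928
tray 0.67 [151.4, 163.8] 14475
tray 0.56 [260.4, 144.9] 2934
scanner 0.8 [150.3, 159.0] 14258
oil_bottle 0.54 [154.4, 278.2] 79
slide_box 0.67 [217.3, 302.6] 700
petri_dish 0.82 [218.7, 238.8] 541
petri_dish 0.59 [174.8, 239.6] 1582
tray_rear 0.93 [262.4, 146.0] 3035
tray_rear 0.88 [144.5, 349.5] 2863
tray_rear 0.68 [172.7, 240.2] 1567
tray_nose 0.73 [173.6, 240.4] 1531
tray_nose 0.64 [143.9, 349.1] 2895
tray_nose 0.59 [265.8, 143.3] 3059
tray_nose 0.55 [218.8, 238.3] 533
start_button_top 0.64 [139.7, 236.2] 60
scene [[494.42741750450824, 0.0, 249.10317921875327], [0.0, 494.42741750450824, 191.97096569433143], [0.0, 0.0, 1.0]] [[0.2134, 0.7465, -0.6302, 1.3838], [0.977, -0.1625, 0.1383, -0.2632], [0.0008, -0.6452, -0.764, 1.1672], [0.0, 0.0, 0.0, 1.0]]
tray 0.78 [270.7, 132.9] 4683
tray 0.62 [121.3, 315.6] 1530
tray 0.6 [199.5, 263.4] 1729
scanner 0.93 [207.5, 348.4] 20555
start_button 0.54 [234.7, 275.8] 89
oil_bottle 0.6 [234.6, 221.8] 153
slide_box 0.95 [188.1, 181.1] 975
slide_box 0.56 [230.8, 271.9] 74
petri_dish 0.72 [173.2, 249.2] 483
tray_rear 0.93 [270.1, 131.2] 4756
tray_rear 0.86 [119.0, 317.8] 1533
tray_rear 0.81 [198.7, 261.4] 1748
tray_nose 0.95 [270.8, 132.0] 4657
tray_nose 0.88 [198.3, 264.8] 1830
tray_nose 0.57 [117.7, 316.6] 1579
start_button_top 0.46 [232.8, 274.7] 45
```

View pics/top0.png

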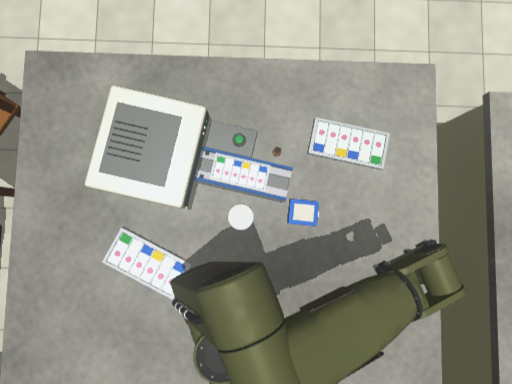

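View pics/scene0.png

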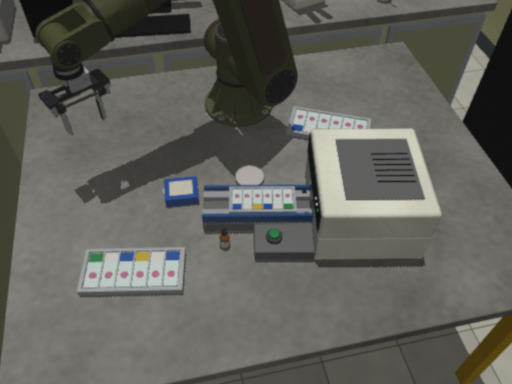

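The smallest tray is on the rails, at top (171,239) and scene (199,263). The look-alikes are the two larger loose trays, at top (140,349) and (260,145). I choose the one between the blue guides and check it in a close crop.

```bash
python3 - <<'E'
import cv2
a=cv2.imread('pics/top0.png')[115:210,185:305]
b=cv2.imread('pics/scene0.png')[170:265,195:325]
cv2.imwrite('pics/c0.png',cv2.resize(a,None,fx=6,fy=6,interpolation=cv2.INTER_CUBIC))
cv2.imwrite('pics/c1.png',cv2.resize(b,None,fx=6,fy=6,interpolation=cv2.INTER_CUBIC))
E
```

```text
(no output)
```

View pics/c0.png

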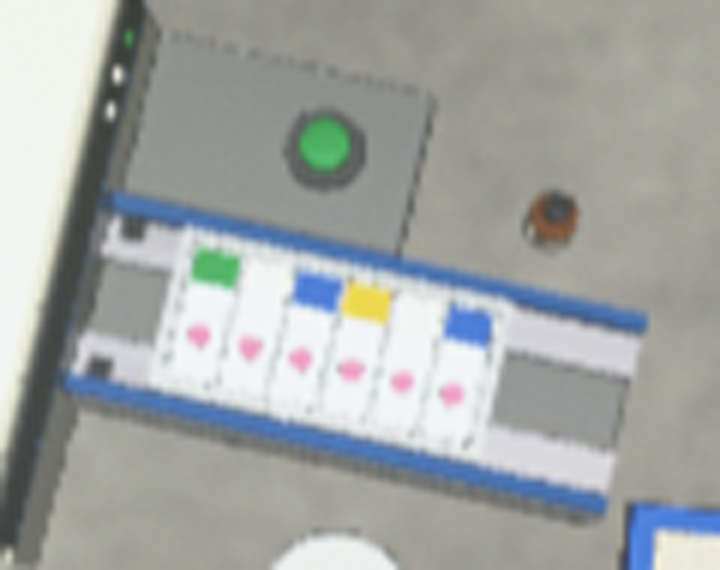

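View pics/c1.png

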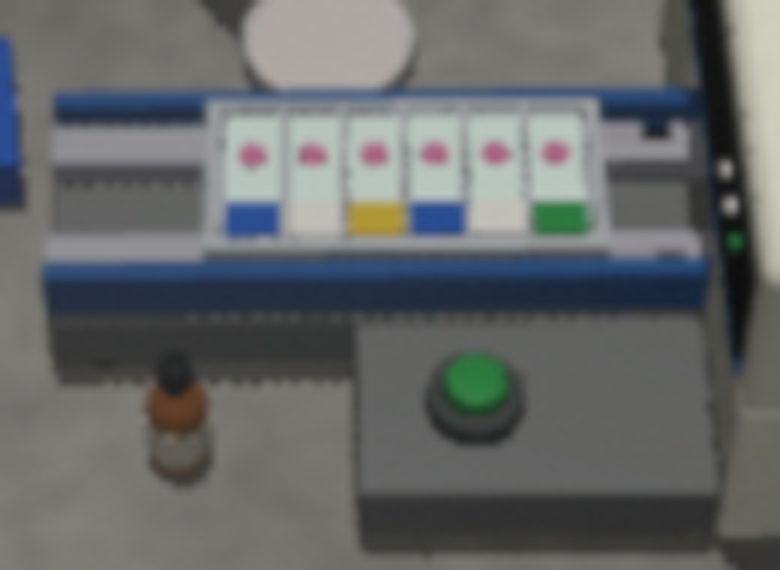

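The crop confirms the tray on the rails, with two guides and the rail notches by the mouth. In the crop: button at (325,145), guide front corners at (648,316) and (603,508), tray rear corners at (510,300) and (480,455).

```bash
cat > h.py <<'E'
import numpy as np
from station import ctrl
from scipy.optimize import least_squares
def S(p):  # scanner pose -> 4x4
    c,s=np.cos(p[2]),np.sin(p[2]); return np.array([[c,-s,0,p[0]],[s,c,0,p[1]],[0,0,1,0],[0,0,0,1]])
def proj(K,T,X):
    c=np.linalg.inv(T)@np.r_[X,1]; return (K@c[:3])[:2]/c[2]
E
python3 - <<'E'
from h import *
C={}
for n in ['top','scene']:
    p=ctrl.camera(n); C[n]=(p['K'],p['pose'])
t=lambda u,v:np.array([185+(u-3)/6,115+(v-3)/6]); s=lambda u,v:np.array([195+(u-3)/6,170+(v-3)/6])
P=[('top',(-.035,-.112,.067),t(325,145)),('top',(-.235,-.0575,.072),t(648,316)),('top',(-.235,.0575,.072),t(603,508)),
('scene',(-.035,-.112,.067),s(477,378)),('scene',(-.235,.0575,.072),s(55,92)),('scene',(-.235,-.0575,.072),s(45,270))]
R=[('top',(-.095,-.046,.078),t(510,300)),('top',(-.095,.046,.078),t(480,455)),('scene',(-.095,.046,.078),s(207,97)),('scene',(-.095,-.046,.078),s(205,245)),
('scene',(.095,.046,.078),s(600,97)),('scene',(.095,-.046,.078),s(608,245))]
def res(q):
    r=[]
    for n,X,u in P: r+=list(proj(*C[n],(S(q)@np.r_[X,1])[:3])-u)
    for n,X,u in R: r+=list(proj(*C[n],(S(q)@np.r_[np.array(X)-[q[3],0,0],1])[:3])-u)
    return np.array(r)
f=least_squares(res,[.45,.1,1.5,.08],loss='soft_l1'); q=f.x
print(q.round(4)); print(res(q).reshape(-1,2).round(1).tolist())
for X in [(-.095-q[3],0,.072),(-.035,-.112,.067),(-.095,0,.066),(-.235,0,.06)]: print((S(q)@np.r_[X,1])[:3].round(4))
np.save('q.npy',q)
p=ctrl.camera('wrist'); print(p['tool_from_camera'].round(3).tolist(),p['K'][0,0])
E
```

```text
[0.5291 0.0289 1.3672 0.065 ]
[[-0.3, 0.0], [-0.2, 0.0], [0.0, 1.2], [0.2, -0.1], [-0.1, 0.0], [-0.4, 1.5], [0.6, 0.7], [-0.4, 1.5], [0.1, 0.6], [-0.1, 0.9], [-0.2, 0.1], [0.8, 0.3]]
[ 0.4968 -0.1277  0.072 ]
[ 0.6317 -0.028   0.067 ]
[ 0.5099 -0.0641  0.066 ]
[ 0.4816 -0.2012  0.06  ]
[[0.001, -0.968, -0.251, 0.073], [1.0, 0.001, -0.001, 0.002], [0.001, -0.251, 0.968, -0.179], [0.0, 0.0, 0.0, 1.0]] 313.9261643362477
```

>>> move_arm([
  [0,0,0,0,0,0,-0.15],
  [0,0,0,0,0,0,-0.15],
  [0,0,0,0,0,0,-0.15],
  [0,0,0,0,0,0,-0.15],
  [0,0,0,0,0,0,-0.15],
  [0,0,0,0,0,0,-0.15],
  [0,0.7,0.34,0.1,0,0,0],
  [0,0.7,0.34,0.1,0,0,0],
  [0,0.7,0.34,0.1,0,0,0],
  [0,0.7,0.34,0.1,0,0,0],
  [0,0.7,0.34,0.1,0,0,0],
  [0,0.7,0.34,0.1,0,0,0],
  [0,0.7,0.34,0.1,0,0,0],
  [0,0.7,0.34,0.1,0,0,0],
  [0,0.7,0.34,0.1,0,0,0],
  [0,0.7,0.34,0.1,0,0,0],
  [0,0,0,0,0,0,0],
  [0,0,0,0,0,0,0],
], force=20)

```text
time_s: 2.95
ee_pos: [0.4852, -0.182, 0.1553]
eef_rot: [-3.141, 0.0, 1.369]
force: [-0.8, 0.3, 1.1]
grip_width: 0.0003
grip_force: 0.0
```

```bash
cat >> h.py <<'E'
q=np.load('q.npy')
def st():
    o=ctrl.get_obs(); T=np.linalg.inv(S(q)); 
    print(o['time_s'],'scanner xyz',(T@np.r_[o['ee_pos'],1])[:3].round(4),'rot',np.round(o['eef_rot'],3),'yawerr',round(o['eef_rot'][2]-q[2],4),'F',(T[:3,:3]@o['force']).round(2),'grip',o['grip_width'],o['grip_force'])
    return o
E
python3 - <<'E'
from h import *
import cv2
from scipy.spatial.transform import Rotation as Ro
o=st(); p=ctrl.camera('wrist')
im=p['color'].copy()
Tt=np.eye(4);Tt[:3,:3]=Ro.from_euler('xyz',o['eef_rot']).as_matrix();Tt[:3,3]=o['ee_pos']
Tc=Tt@p['tool_from_camera']; np.save('Tc.npy',Tc); np.save('K.npy',p['K'])
for X in [(-.095-q[3],-.046,.078),(-.095-q[3],.046,.078),(-.035,-.112,.067),(-.235,-.0475,.072),(-.235,.0475,.072),(.075,-.0475,.072),(.075,.0475,.072)]:
    u=proj(p['K'],Tc,(S(q)@np.r_[X,1])[:3]); print(u.round(1)); cv2.drawMarker(im,tuple(int(v) for v in u.round()),(0,0,255),0,8)
cv2.imwrite('pics/w1.png',im)
E
```

```text
2.95 scanner xyz [-0.2154  0.0004  0.1553] rot [-3.141  0.     1.369] yawerr 0.0022 F [0.09 0.8  1.11] grip 0.0003417777268803527 0.0
[309.4 135. ]
[194.8 134.6]
[404.6 -38. ]
[305.9 221.1]
[198.  220.7]
[ 328.  -242.5]
[ 178.  -242.9]
```

View pics/w1.png

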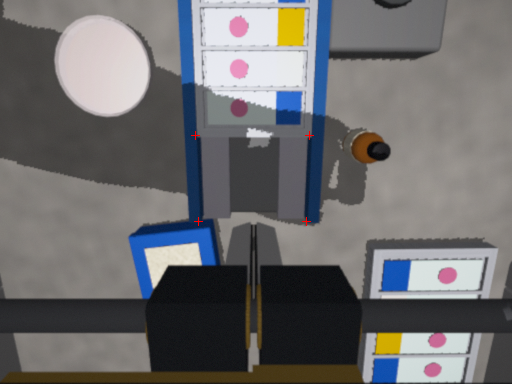

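The projected tray rear (195..309,135) and guide ends (221) land on the picture. I now lower behind the tray and approach.

>>> move_arm([
  [0,0,0,0.4,0,0,0],
  [0,0,0,0.4,0,0,0],
  [0,0,0,0.4,0,0,0],
  [0,0,0,0.4,0,0,0],
  [0,0,0,0.26,0,0,0],
  [0,0.2,0,0,0,0,0],
  [0,0.2,0,0,0,0,0],
  [0,0.2,0,0,0,0,0],
  [0,0.06,0,0,0,0,0],
  [0,0.04,0,0,0,0,0],
  [0,0.04,0,0,0,0,0],
  [0,0.04,0,0,0,0,0],
  [0,0.04,0,0,0,0,0],
  [0,0.04,0,0,0,0,0],
  [0,0.04,0,0,0,0,0],
  [0,0.04,0,0,0,0,0],
  [0,0.04,0,0,0,0,0],
])

```text
time_s: 4.7
ee_pos: [0.4949, -0.1345, 0.0624]
eef_rot: [3.142, 0.0, 1.368]
force: [-0.5, -2.3, -0.2]
grip_width: 0.0006
grip_force: 1.2
```

```bash
python3 -c "
from h import *
st()"
```

```text
4.7 scanner xyz [-0.1669  0.0004  0.0624] rot [3.142 0.    1.368] yawerr 0.0005 F [-2.34 -0.02 -0.23] grip 0.0006358984889361224 1.2108271569013596
```

>>> move_arm([
  [0,0.04,0,0,0,0,0],
  [0,0.04,0,0,0,0,0],
  [0,0.04,0,0,0,0,0],
  [0,0.04,0,0,0,0,0],
  [0,0.04,0,0,0,0,0],
  [0,0.04,0,0,0,0,0],
  [0,0.04,0,0,0,0,0],
  [0,0.04,0,0,0,0,0],
  [0,0.04,0,0,0,0,0],
  [0,0.04,0,0,0,0,0],
  [0,0.04,0,0,0,0,0],
  [0,0.04,0,0,0,0,0],
  [0,0.04,0,0,0,0,0],
  [0,0.04,0,0,0,0,0],
  [0,0.04,0,0,0,0,0],
  [0,0.04,0,0,0,0,0],
  [0,0.04,0,0,0,0,0],
  [0,0.04,0,0,0,0,0],
  [0,0.04,0,0,0,0,0],
  [0,0.04,0,0,0,0,0],
])

```text
time_s: 6.7
ee_pos: [0.503, -0.095, 0.0624]
eef_rot: [-3.142, -0.0, 1.368]
force: [-0.6, -1.9, -0.7]
grip_width: 0.0004
grip_force: 1.0
```

```bash
python3 - <<'E'
from h import *
import cv2
from scipy.spatial.transform import Rotation as Ro
o=st(); p=ctrl.camera('wrist')
Tt=np.eye(4);Tt[:3,:3]=Ro.from_euler('xyz',o['eef_rot']).as_matrix();Tt[:3,3]=o['ee_pos']
Tc=Tt@p['tool_from_camera']
im=p['color'].copy()
for X in [(-.118,-.046,.078),(-.118,.046,.078)]:
    u=proj(p['K'],Tc,(S(q)@np.r_[X,1])[:3]); print(u.round(1)); cv2.drawMarker(im,tuple(int(v) for v in u.round()),(0,0,255),0,8)
cv2.imwrite('pics/w2.png',im)
E
```

```text
6.7 scanner xyz [-0.1267  0.0005  0.0624] rot [-3.142 -0.     1.368] yawerr 0.0006 F [-2.02  0.18 -0.75] grip 0.0004198281415222938 1.045651137828827
[334.4 231.8]
[168.1 231.5]
```

View pics/w2.png

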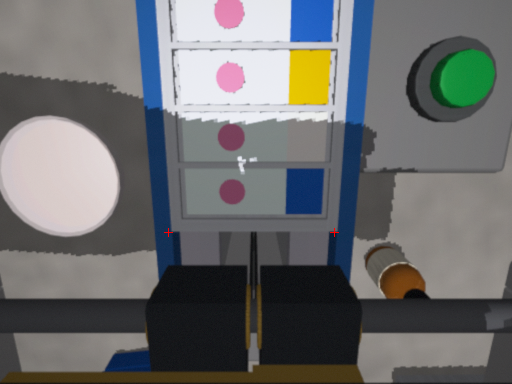

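The tray rear sits at (168..334,231), x about -0.118, and the tray is straight between the guides. About 23 mm to go, slower.

>>> move_arm([
  [0,0.03,0,0,0,0,0],
  [0,0.03,0,0,0,0,0],
  [0,0.03,0,0,0,0,0],
  [0,0.03,0,0,0,0,0],
  [0,0.03,0,0,0,0,0],
  [0,0.03,0,0,0,0,0],
  [0,0.03,0,0,0,0,0],
  [0,0.03,0,0,0,0,0],
  [0,0.03,0,0,0,0,0],
  [0,0.03,0,0,0,0,0],
  [0,0.02,0,0,0,0,0],
  [0,0.02,0,0,0,0,0],
])

```text
time_s: 7.95
ee_pos: [0.5065, -0.0785, 0.0625]
eef_rot: [3.142, 0.0, 1.368]
force: [-0.2, -2.6, -0.6]
grip_width: 0.0006
grip_force: 1.1
```

>>> move_arm([
  [0,0.02,0,0,0,0,0],
  [0,0.02,0,0,0,0,0],
])

```text
time_s: 8.15
ee_pos: [0.5068, -0.0764, 0.0624]
eef_rot: [-3.142, -0.0, 1.368]
force: [-0.5, -2.2, -0.8]
grip_width: 0.0009
grip_force: 1.1
```

>>> move_arm([
  [0,0.02,0,0,0,0,0],
  [0,0.02,0,0,0,0,0],
])

```text
time_s: 8.35
ee_pos: [0.5072, -0.0746, 0.0624]
eef_rot: [-3.142, 0.0, 1.368]
force: [-0.6, -3.5, -0.9]
grip_width: 0.0007
grip_force: 1.1
```

>>> move_arm([
  [0,0.016,0,0,0,0,0],
])

```text
time_s: 8.45
ee_pos: [0.5074, -0.0738, 0.0625]
eef_rot: [3.142, 0.0, 1.368]
force: [-0.9, -2.1, -0.6]
grip_width: 0.0007
grip_force: 1.2
```

>>> move_arm([
  [0,0.016,0,0,0,0,0],
])

```text
time_s: 8.55
ee_pos: [0.5076, -0.073, 0.0625]
eef_rot: [3.142, 0.0, 1.368]
force: [-0.7, -2.5, -0.4]
grip_width: 0.0005
grip_force: 1.2
```

>>> move_arm([
  [0,0.016,0,0,0,0,0],
])

```text
time_s: 8.65
ee_pos: [0.5077, -0.0722, 0.0625]
eef_rot: [3.142, 0.0, 1.368]
force: [-0.6, -1.9, 0.2]
grip_width: 0.0
grip_force: 1.2
```

>>> move_arm([
  [0,0.016,0,0,0,0,0],
])

```text
time_s: 8.75
ee_pos: [0.5079, -0.0714, 0.0625]
eef_rot: [3.142, 0.0, 1.368]
force: [-0.4, -2.8, -0.7]
grip_width: 0.0005
grip_force: 1.2
```

>>> move_arm([
  [0,0.016,0,0,0,0,0],
])

```text
time_s: 8.85
ee_pos: [0.508, -0.0711, 0.0625]
eef_rot: [-3.142, 0.001, 1.368]
force: [-3.1, -11.4, 0.3]
grip_width: 0.0005
grip_force: 5.4
```

>>> move_arm([
  [0,0.016,0,0,0,0,0],
])

```text
time_s: 8.95
ee_pos: [0.508, -0.071, 0.0625]
eef_rot: [-3.141, 0.002, 1.368]
force: [-4.0, -16.4, 1.9]
grip_width: 0.0003
grip_force: 8.5
```

Hard stop felt (11, then 16 N). I back off and check.

>>> move_arm([
  [0,-0.03,0,0,0,0,0],
  [0,-0.1,0,0,0,0,0],
  [0,-0.2,0,0,0,0,0],
  [0,-0.2,0,0,0,0,0],
  [0,-0.2,0,0,0,0,0],
  [0,0,0,-0.4,0,0,0],
  [0,0,0,-0.4,0,0,0],
  [0,0,0,-0.4,0,0,0],
  [0,0,0,0,0,0,0],
  [0,0,0,0,0,0,0],
])

```text
time_s: 9.95
ee_pos: [0.5007, -0.1061, 0.122]
eef_rot: [3.141, -0.0, 1.367]
force: [0.4, -0.4, 0.1]
grip_width: 0.0004
grip_force: 0.0
```

```bash
python3 - <<'E'
from h import *
import cv2
from scipy.spatial.transform import Rotation as Ro
o=st(); p=ctrl.camera('wrist')
Tt=np.eye(4);Tt[:3,:3]=Ro.from_euler('xyz',o['eef_rot']).as_matrix();Tt[:3,3]=o['ee_pos']
Tc=Tt@p['tool_from_camera']
im=p['color'].copy()
for c,z in [((0,0,255),.072),((0,255,0),.078)]:
  for X in [(-.095,-.046,z),(-.095,.046,z)]:
    u=proj(p['K'],Tc,(S(q)@np.r_[X,1])[:3]); print(u.round(1)); cv2.drawMarker(im,tuple(int(v) for v in u.round()),c,0,8)
s=ctrl.camera('scene')['color'][170:265,195:325]
im=np.vstack([im[:270],cv2.resize(s,(451,330),interpolation=cv2.INTER_CUBIC).copy() if 0 else np.hstack([cv2.resize(s,(451,330),interpolation=cv2.INTER_CUBIC),np.zeros((330,61,3),np.uint8)])])
cv2.imwrite('pics/w3.png',im)
E
```

```text
9.95 scanner xyz [-0.138   0.0006  0.122 ] rot [ 3.141 -0.     1.367] yawerr 0.0002 F [-0.34 -0.53  0.08] grip 0.00041010137403560697 0.0
[315.1 154.8]
[188.8 154.6]
[316.7 155.8]
[187.1 155.7]
```

View pics/w3.png

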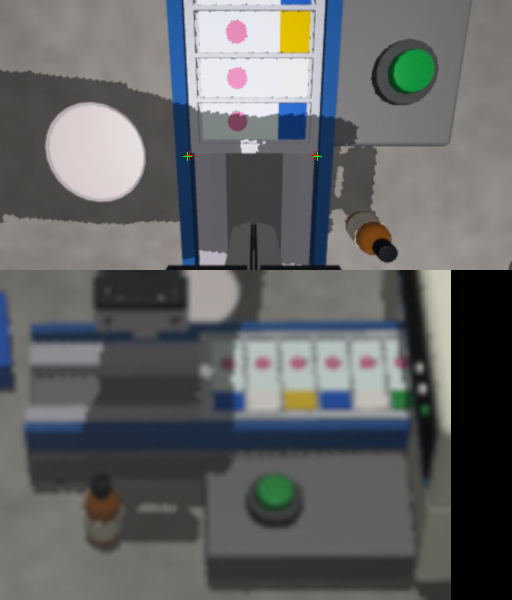

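The tray rear is at row ~152 against 155 projected for home (about 2 mm), and its top looks level with the guides. I go above the button, then check flushness.

>>> move_arm([
  [0,0.34,0.37,0,0,0,0],
  [0,0.34,0.37,0,0,0,0],
  [0,0.34,0.38,0,0,0,0],
  [0,0.34,0.38,0,0,0,0],
  [0,0.35,0.37,0,0,0,0],
  [0,0.35,0.38,0,0,0,0],
  [0,0,0,0.3,0,0,0],
  [0,0,0,0.3,0,0,0],
  [0,0,0,0,0,0,0],
  [0,0,0,0,0,0,0],
])

```text
time_s: 11.05
ee_pos: [0.6311, -0.028, 0.0918]
eef_rot: [-3.14, 0.0, 1.367]
force: [0.7, 0.4, 1.0]
grip_width: 0.0006
grip_force: 0.0
```

```bash
python3 - <<'E'
from h import *
import cv2
from scipy.spatial.transform import Rotation as Ro
o=st(); p=ctrl.camera('wrist')
Tt=np.eye(4);Tt[:3,:3]=Ro.from_euler('xyz',o['eef_rot']).as_matrix();Tt[:3,3]=o['ee_pos']
Tc=Tt@p['tool_from_camera']; im=p['color'].copy()
u=proj(p['K'],Tc,(S(q)@np.r_[-.035,-.112,.067,1])[:3]); print(u)
cv2.drawMarker(im,tuple(int(v) for v in u.round()),(0,0,255),0,8)
t=ctrl.camera('top'); s=ctrl.camera('scene')
b=s['color'][185:245,195:325].copy()
b=cv2.resize(b,(780,360),interpolation=cv2.INTER_CUBIC)
for z,c in ((.072,(0,0,255)),(.078,(0,255,0))):
  for X in [(-.095,.046,z),(-.095,-.046,z)]:
    v=proj(s['K'],s['pose'],(S(q)@np.r_[X,1])[:3]); cv2.drawMarker(b,tuple(int(k) for k in ((v-[195,185])*6+3).round()),c,0,8)
w=cv2.resize(im,(320,240)); cv2.imwrite('pics/w4.png',np.vstack([np.hstack([w,np.zeros((240,460,3),np.uint8)]),b]))
E
```

```text
11.05 scanner xyz [-0.0351 -0.1114  0.0918] rot [-3.14   0.     1.367] yawerr -0.0 F [ 0.56 -0.6   1.05] grip 0.0006450792444245894 0.0
[251.95196514 221.90835729]
```

View pics/w4.png

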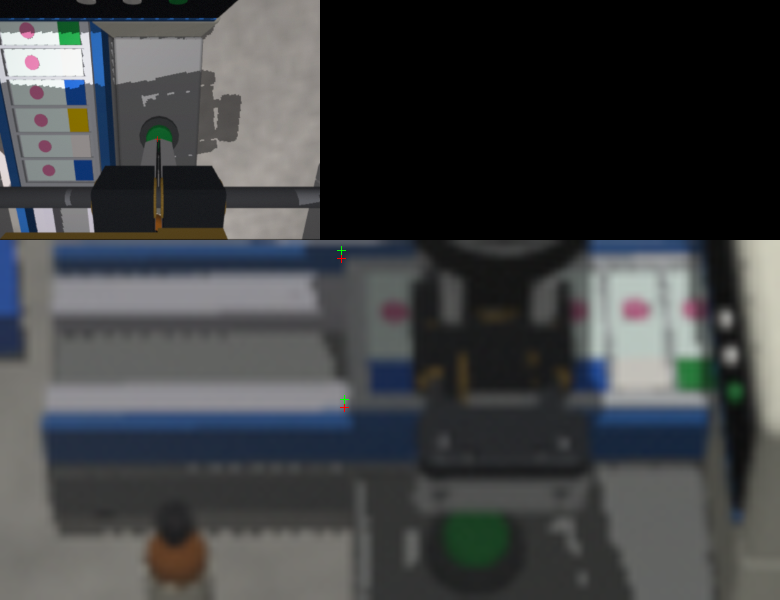

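The tray's near edge lies at the red mark (345,407), so it is flush, and the finger is centred over the button. Now I press.

>>> move_arm([
  [0,0,0,0.2,0,0,0],
  [0,0,0,0.2,0,0,0],
  [0,0,0,0.04,0,0,0],
  [0,0,0,0.04,0,0,0],
  [0,0,0,0.04,0,0,0],
  [0,0,0,0.04,0,0,0],
  [0,0,0,0.02,0,0,0],
  [0,0,0,0.02,0,0,0],
])

```text
time_s: 12.0
ee_pos: [0.6319, -0.0275, 0.0627]
eef_rot: [3.141, -0.0, 1.368]
force: [-1.8, 0.5, 3.9]
grip_width: 0.0002
grip_force: 2.0
```

>>> move_arm([
  [0,0,0,0.02,0,0,0],
  [0,0,0,0,0,0,0],
])

```text
time_s: 12.2
ee_pos: [0.6319, -0.0275, 0.0616]
eef_rot: [3.141, 0.0, 1.368]
force: [-2.0, -0.5, 4.6]
grip_width: 0.0004
grip_force: 2.3
```

>>> move_arm([
  [0,0,0,0.02,0,0,0],
  [0,0,0,0.02,0,0,0],
  [0,0,0,0,0,0,0],
])

```text
time_s: 12.5
ee_pos: [0.632, -0.0275, 0.0611]
eef_rot: [3.141, -0.0, 1.368]
force: [-8.9, 0.0, 17.5]
grip_width: 0.0006
grip_force: 8.8
```

It has bottomed out (17 N). I let go and rise.

>>> move_arm([
  [0,0,0,-0.05,0,0,0],
  [0,0,0,-0.2,0,0,0],
  [0,0,0,-0.6,0,0,0],
  [0,0,0,-0.8,0,0,0],
  [0,0,0,-0.8,0,0,0],
  [0,-0.6,0,-0.4,0,0,0],
  [0,-0.6,0,0,0,0,0],
  [0,-0.6,0,0,0,0,0],
  [0,-0.6,0,0,0,0,0],
  [0,-0.6,0,0,0,0,0],
  [0,0,0,0,0,0,0],
  [0,0,0,0,0,0,0],
  [0,0,0,0,0,0,0],
])

```text
time_s: 13.8
ee_pos: [0.6018, -0.1735, 0.202]
eef_rot: [3.142, -0.0, 1.369]
force: [0.1, 0.3, -0.6]
grip_width: 0.0006
grip_force: 0.0
```

```bash
python3 - <<'E'
from h import *
import cv2
st(); s=ctrl.camera('scene'); cv2.imwrite('pics/s5.png',cv2.resize(s['color'][150:270,140:330],None,fx=4,fy=4,interpolation=cv2.INTER_CUBIC))
E
```

```text
13.8 scanner xyz [-0.1836 -0.1121  0.202 ] rot [ 3.142 -0.     1.369] yawerr 0.0014 F [ 0.28 -0.01 -0.61] grip 0.0006344061872703278 0.0
```

View pics/s5.png

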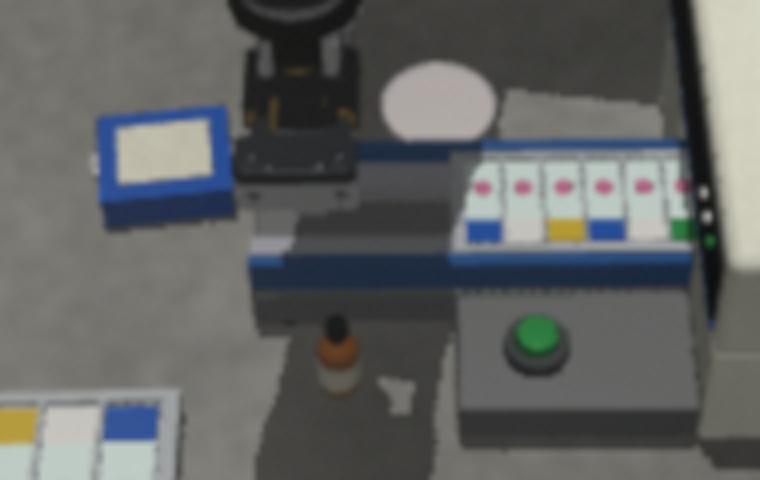

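The tray is home and flush, the button is back up at (537,335), and the bottle, box and dish have not moved.

```bash
python3 -c "
from station import ctrl
print(ctrl.hand_in())"
```

```text
the job is handed in; nothing more can be done
None
```

The smallest tray is seated flush in its notches (stop felt at about 16 N), the start button was pressed fully and has sprung back, the bottle, box and dish stand where they were, and the job is handed in (no verdict was returned).

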